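# Shut the filled coin case and open the next one

### The job

The coin case whose spring lid stands ajar is filled: push its lid down gently until it catches and stays shut. Then press the round plate on the lid of the empty coin case, so that its touch latch lets go, and leave that lid sprung ajar for the next batch. This is fingertip work: only push, lift nothing, neither lids nor loose things, leave the other full case shut, and do not disturb the loupe, the jar or the small boxes.

Things in the scene. Friction and masses are not known exactly. Their poses are not given: they have to be found in the camera images.
- done_case: The filled coin case that starts ajar. 190 mm deep (x), 160 wide (y), 66 high, dark wood, fixed to the bench; origin under its centre, x points from front to hinge. Lid 182 x 146 x 6 mm between the side walls, dark metal frame with a clear pane, hinged at the back 88 mm behind the centre, 60 mm up. Nine white boxes with gold coins inside.
- empty_case: The empty coin case, shut at the start. 190 mm deep (x), 160 wide (y), 66 high, dark wood, fixed to the bench; origin under its centre, x points from front to hinge. Lid 182 x 146 x 6 mm between the side walls, dark metal frame with a clear pane, hinged at the back 88 mm behind the centre, 60 mm up. Inside, a black tray with nine empty grey-outlined places.
- stock_case: The other full coin case, shut at the start, to be left shut. 190 mm deep (x), 160 wide (y), 66 high, dark wood, fixed to the bench; origin under its centre, x points from front to hinge. Lid 182 x 146 x 6 mm between the side walls, dark metal frame with a clear pane, hinged at the back 88 mm behind the centre, 60 mm up. Nine white boxes with gold coins inside; the loupe stands on its lid.
- done_pad (a point): Middle of the bright round plate, 24 mm across, on the filled case's lid over the touch latch: 72 mm in front of the case's centre, 22 mm from the lid's front edge, 66 mm above the bench when shut. It moves with the lid: ajar, it is about 60 mm higher and 12 mm nearer the hinge.
- empty_pad (a point): Middle of the bright round plate, 24 mm across, on the empty case's lid over the touch latch: 72 mm in front of the case's centre, 22 mm from the lid's front edge, 66 mm above the bench when shut. It moves with the lid: ajar, it is about 60 mm higher and 12 mm nearer the hinge.
- done_lid (a joint): Hinge angle of the filled case's lid, rad: 0 = latched shut, top flush with the side walls; about 0.38 = sprung ajar. Push-push latch: push the plate about 5 mm below flush (-0.03 rad; 2 N holds the lid down, soft rubber buffers from 4 mm on, 5 to 6 N is fully in), then let go: an ajar lid stays shut, a shut lid springs ajar within 1 s; a lesser push changes nothing.
- empty_lid (a joint): Hinge angle of the empty case's lid, rad: 0 = latched shut, top flush with the side walls; about 0.38 = sprung ajar. Push-push latch: push the plate about 5 mm below flush (-0.03 rad; 2 N holds the lid down, soft rubber buffers from 4 mm on, 5 to 6 N is fully in), then let go: an ajar lid stays shut, a shut lid springs ajar within 1 s; a lesser push changes nothing.
- stock_lid (a joint): Hinge angle of the other full case's lid, rad: 0 = latched shut, top flush with the side walls; about 0.38 = sprung ajar. Push-push latch: push the plate about 5 mm below flush (-0.03 rad; 2 N holds the lid down, soft rubber buffers from 4 mm on, 5 to 6 N is fully in), then let go: an ajar lid stays shut, a shut lid springs ajar within 1 s; a lesser push changes nothing.
- loupe: Eyepiece loupe, black and clear, 37 mm across and 28 mm high, standing on the other full case's lid; origin under its centre.
- jar: Amber glass jar with a white cap, 48 mm across, 62 mm high, on the bench; origin under its centre.
- coin_boxes: Pile of three small white coin boxes, one piece, 47 x 47 x 42 mm, a gold coin on top, on the bench; origin under its centre.

How it is judged (in metres and radians):
On the way, in this order (a step that is already met when the one before it is completed fails the run):
1. the filled case's lid is latched shut with nothing pushing on it, the empty case still shut (value of joint done_lid between -0.015 and 0.02 rad and contact force between the fingers and done_case below 0.3 N and value of joint empty_lid between -0.015 and 0.02 rad), for 0.3 s.
2. the empty case's lid has sprung ajar (value of joint empty_lid between 0.25 and 0.55 rad), for 0.2 s.
At the end, for the whole second after the job is handed in: The filled case's and the other full case's lids are latched shut (hinge angle within -0.015 to 0.02 rad of flush), the empty case's lid stands ajar at rest (0.25 to 0.55 rad), and loupe, jar and small boxes are within 20 mm of where they stood (all of step 2 and value of joint done_lid between -0.015 and 0.02 rad and value of joint stock_lid between -0.015 and 0.02 rad and velocity of joint empty_lid between -0.1 and 0.1 rad/s and distance of each of loupe, jar, coin_boxes from where it was at the start of the episode below 0.02 m); the robot touches nothing.
It fails at once if a lid is pushed or struck with more than 60 N (contact force between the fingers and done_case above 60 N or contact force between the fingers and empty_case above 60 N).
It fails at once if a lid is lifted or swung up beyond where its spring leaves it (value of joint any of done_lid, empty_lid, stock_lid above 0.6 rad).
It fails at once if the other full case is opened (value of joint stock_lid above 0.06 rad).
It fails at once if the loupe, the jar or the small boxes are moved, lifted or knocked over (distance of any of loupe, jar, coin_boxes from where it was at the start of the episode above 0.02 m or angle between any of loupe, jar, coin_boxes's own z axis and vertical above 0.4 rad).
It also fails if it takes over 45 s, if anything falls off the work surface, if the arm or the gripper's body presses on something with over 40 N, if the wrist force passes 120 N, or if a joint passes its speed limit or range.

### The arm

A 7-joint arm with a two-finger parallel gripper is mounted at the origin on the work surface. World frame = base frame: x ahead of the robot, y to its left, z up, the work surface at z = 0. Lengths are in mm, angles in rad, forces in N, time in s.
With the tool pointing down it reaches from about 425 to 875 mm from the base axis. Payload 4.7 kg.
Tool frame: the origin (TCP) lies at the very end of the fingers, on their centre line; the grasp point (between the pads) lies env.grip_depth behind it (env.grip_depth is the distance from the TCP to the grasp point, in mm); z points along the fingers, y is the line along which they close (so a half turn about z gives the same grasp; the last joint's range is limited). The gripper opens to 85 mm and grips with 20 to 120 N. Pads are 22 mm wide; open, the fingers measure 114 mm over their backs; the gripper's body (76 mm by 85 mm) begins 54 mm behind the grasp point. The pads swing forward as they close: fully open they stand 13 mm farther back than shut.
Start: joints at [1.212, 0.321, -0.07, 1.45, 0.023, 1.371, -0.057], TCP at [236.727, -605.382, 208.349] pointing down, gripper open.
Joint ranges: [-2.86, 2.86], [-0.3, 2.09], [-1.38, 1.24], [0.06, 2.45], [-1.56, 4.7], [0.09, 2.05], [-2.69, 2.69]. Speed limits (rad/s): [2.57, 2.57, 3.14, 3.14, 3.14, 3.14, 3.14].

### API

Orientations are given as a unit quaternion [x, y, z, w].
In Python, from cell import env gives the robot as it stands.
- The arm moves only by the tool carry_out, never from a script. Its argument "moves" is a list of rows, each an object with "offset": the shift along the tool's x, y, z in cm, a list of three; "turn": the turn, a rotation vector about the tool's x, y, z in rad, a list of three. In form: [{"offset": [tx, ty, tz], "turn": [ax, ay, az]}, ...]. A call has 1 to 20 rows; each row is the pose to reach, as a shift and turn from the pose commanded when the call began, along the tool's axes at that moment; what a row does not reach only later rows make up. A row lasts 1/8 s, in which the tool goes at most 62.5 mm and 10.7 degrees, less where a joint would pass 70% of its speed; a pose out of reach is approached as far as the arm can. A call with a gripper value outside its range is refused whole. "fingers" is the closure in counts, from 0 (fully open) to 255 (shut), set as the call begins (left out, the last holds). The fingers move at their own pace and stop on an object; the grip force is fixed at half the most. Time passes only in rows, so rows that repeat a pose let the fingers close. It gives the time, the measured TCP pose, the force, the opening and the grip force at its end, in the units of the state.
- env.observe(): the state, without advancing time (a new reading comes with each control period).
- env.read_camera(name): name is "scene" or "top" or "wrist"; returns the picture (384x512x3 uint8, red, green, blue); there is no depth.
- env.camera_params(name): a dict with "intrinsics" (3x3 intrinsics, pixels), "xyz" and "rotation" of the camera in the world. Camera axes: x right, y down, z forward; pixel columns grow to the right and rows downward; lengths in mm; the calibration is good to about 2 mm. A picture is of the moment at which its call begins: read the wrist's pose just before it. camera_params takes no time and is no camera call; for the wrist camera it gives the pose at the moment of the call.
- env.finish_job(): hands the job in; it is judged then, once.
The state is a dict: "time_s": time; "joint_positions": joint angles; "qvel": joint speeds; "tau": joint torques, N m; "tool_pos": TCP position; "orientation": TCP orientation; "wrist_force": force on the tool from outside, world axes, zero at the start; "ft_torque": the same for the moment, N m; "gripper_width": opening from 0.0 (shut) to 1.0 (fully open); "grip_force": force on a finger pad.
Only numpy, scipy, OpenCV 4.12 (cv2) and the standard library are available. Lean on these libraries where they do the work, as an engineer would, in place of code of your own. Each camera call takes 0.05 s, during which the arm holds its last target. There are 200 camera calls.

## Working session

There is one attempt and no reset: what is moved stays moved. The work goes in short steps, Python scripts to look and compute and a tool call to move; the robot and the scene stay as the last step left them, time stands still between calls to the robot, and variables do not carry over. Pictures are saved under pics/ and viewed, at most 10 in all, crops included, and the job is handed in when it is done.

Besides the shell and the picture viewer there is one more tool, called as a command line: name --argument value ..., lists and objects as JSON in quotes. carry_out: Moves the arm, as the interface text tells. Its arguments: {"type":"object","properties":{"moves":{"type":"array"},"fingers":{"type":"number"}},"required":["moves"]}

```bash
mkdir -p pics && python3 - <<'E'
from cell import env
import cv2
for n in("top","scene"):
    p=env.camera_params(n); print(n,p)
    im=env.read_camera(n); cv2.imwrite(f"pics/{n}0.png",cv2.resize(im[:,:,::-1],(800,600),interpolation=cv2.INTER_CUBIC))
print(env.observe(),env.grip_depth)
E
```

```text
top {'intrinsics': array([[420.59711284,   0.        , 253.53328501],
       [  0.        , 420.59711284, 197.09089123],
       [  0.        ,   0.        ,   1.        ]]), 'xyz': array([3.91375818e+02, 4.14778749e-01, 9.75383516e+02]), 'rotation': array([-0.69852566,  0.70921649, -0.07166158,  0.06275742])}
scene {'intrinsics': array([[358.22487722,   0.        , 254.26666849],
       [  0.        , 358.22487722, 194.44062604],
       [  0.        ,   0.        ,   1.        ]]), 'xyz': array([1268.68078945,  208.2882793 ,  604.36935651]), 'rotation': array([ 0.5325604 ,  0.71427508, -0.35968422, -0.27716023])}
{'time_s': 0.1, 'joint_positions': array([ 1.21208481,  0.32176699, -0.07005499,  1.4515406 ,  0.02259144,
        1.37080076, -0.05689503]), 'qvel': array([-0.00027009, -0.00240677, -0.00113737, -0.00069778,  0.00035071,
       -0.00058109,  0.00051486]), 'tau': array([ 3.86160145e-04, -4.94878006e+01, -3.83567596e-01, -3.15209234e+01,
        1.30887469e-02,  7.46882055e-03, -2.55075470e-06]), 'tool_pos': array([ 236.50431684, -604.89306901,  207.32713222]), 'orientation': array([ 9.82676084e-01,  1.85329347e-01, -2.05970264e-04, -8.39868028e-04]), 'wrist_force': array([-0.10744297, -0.19283068, -0.45443834]), 'ft_torque': array([-0.013837  ,  0.00115498, -0.03063893]), 'grip_force': 0.0, 'gripper_width': 0.9998930243272829} 18.700000000000003
```

View pics/top0.png

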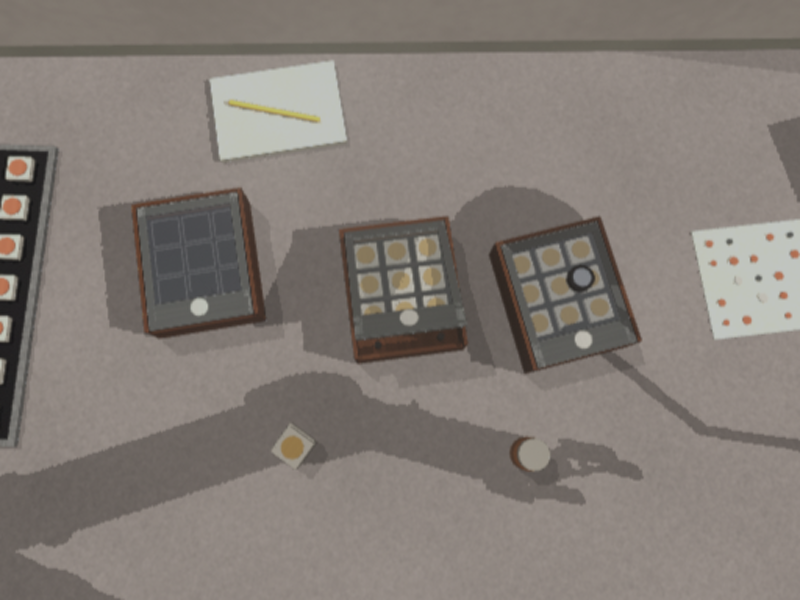

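View pics/scene0.png

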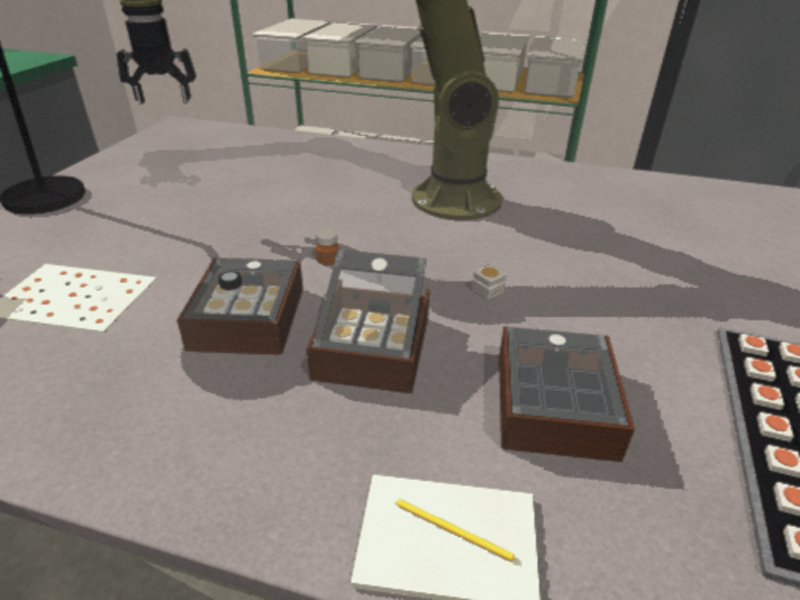

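The top view shows the empty case on the left with its pad at (199,307). The filled, ajar case is in the middle with its pad at (409,318), and the stock case with the loupe is on the right with its pad at (583,340). The boxes are at (293,446) and the jar at (534,455). The scene view has the done pad at (379,264) and the empty pad at (557,340).

```bash
cat > h.py <<'E'
from cell import env
import numpy as np
from scipy.spatial.transform import Rotation as R
def ray(n,U,V,s=0.64,p=None):
    p=p or env.camera_params(n); K=p["intrinsics"]
    q=np.array(p["rotation"]); r=R.from_quat(q) if q.ndim==1 else R.from_matrix(q)
    d=r.apply(np.linalg.inv(K)@[(U+.5)*s-.5,(V+.5)*s-.5,1]); return np.array(p["xyz"]),d
def at(n,U,V,z,**k):
    c,d=ray(n,U,V,**k); return c+d*(z-c[2])/d[2]
def tri(obs):
    A=np.zeros((3,3));b=np.zeros(3)
    for n,U,V in obs:
        c,d=ray(n,U,V);d=d/np.linalg.norm(d);P=np.eye(3)-np.outer(d,d);A+=P;b+=P@c
    return np.linalg.solve(A,b)
E
python3 - <<'E'
from h import *
np.set_printoptions(precision=1,suppress=True)
print("done pad",tri([("top",409,318),("scene",379,264)]),at("top",409,318,126))
print("empty pad",tri([("top",199,307),("scene",557,340)]),at("top",199,307,66),at("scene",557,340,66))
print("stock pad",at("top",583,340,66),"loupe",at("top",581,278,94),"jar",at("top",534,455,62),"box",at("top",293,446,42))
for nm,c in dict(empty=[(134,206),(242,190),(263,318),(149,335)],done=[(340,231),(447,217),(466,348),(357,360)],stock=[(492,245),(600,218),(639,341),(531,370)]).items():
    P=np.array([at("top",u,v,66) for u,v in c]); m=P.mean(0); a=P[0]+P[1]-P[2]-P[3]; a/=np.linalg.norm(a)
    print(nm,m,"yaw",np.arctan2(a[1],a[0]),"shutpad",m-72*a)
o=env.observe(); r=R.from_quat(o["orientation"]); print(o["tool_pos"],r.as_matrix())
E
```

```text
done pad [541.3 -27.9 128.3] [541.7 -28.  126. ]
empty pad [572.2 264.5  66.1] [572.2 264.8  66. ] [572.3 264.2  66. ]
stock pad [ 517.6 -273.1   66. ] loupe [ 600.1 -268.    94. ] jar [ 361.4 -196.4   62. ] box [378.5 133.8  42. ]
empty [639.  270.3  66. ] yaw 0.17406961119736888 shutpad [568.1 257.9  66. ]
done [596.  -21.6  66. ] yaw 0.1162906555501532 shutpad [524.5 -29.9  66. ]
stock [ 586.2 -252.9   66. ] yaw 0.2378371239918925 shutpad [ 516.2 -269.8   66. ]
[ 236.5 -604.9  207.3] [[ 0.9  0.4 -0. ]
 [ 0.4 -0.9  0. ]
 [-0.  -0.  -1. ]]
```

```bash
cat >> h.py <<'E'
def off(*ts):
    o=env.observe(); r=R.from_quat(o["orientation"])
    print("t",o["time_s"],"tcp",o["tool_pos"].round(1),"F",o["wrist_force"].round(1),"w",o["gripper_width"])
    for t in ts: print(t,"cm",(r.inv().apply(np.array(t)-o["tool_pos"])/10).round(2))
E
python3 -c "
from h import *
off((540,-28,190),(540,-28,150))"
```

```text
t 0.1 tcp [ 236.5 -604.9  207.3] F [-0.1 -0.2 -0.5] w 0.9998930243272829
(540, -28, 190) cm [ 49.28 -42.67   1.8 ]
(540, -28, 150) cm [ 49.28 -42.66   5.8 ]
```

carry_out --fingers 255 --moves '[{"offset": [1,-0.9,0],"turn": [0,0,0]},{"offset": [3,-2.6,0],"turn": [0,0,0]},{"offset": [6,-5.2,0],"turn": [0,0,0]},{"offset": [9.5,-8.2,0],"turn": [0,0,0]},{"offset": [13,-11.3,0],"turn": [0,0,0]},{"offset": [16.5,-14.3,0],"turn": [0,0,0]},{"offset": [20,-17.3,0],"turn": [0,0,0]},{"offset": [23.5,-20.3,0],"turn": [0,0,0]},{"offset": [27,-23.4,0],"turn": [0,0,0]},{"offset": [30.5,-26.4,0],"turn": [0,0,0]},{"offset": [34,-29.4,0],"turn": [0,0,0]},{"offset": [37.5,-32.5,0],"turn": [0,0,0]},{"offset": [41,-35.5,0],"turn": [0,0,0]},{"offset": [44,-38.1,0.5],"turn": [0,0,0]},{"offset": [46.5,-40.3,1],"turn": [0,0,0]},{"offset": [48.3,-41.8,1.5],"turn": [0,0,0]},{"offset": [49.3,-42.7,1.8],"turn": [0,0,0]},{"offset": [49.3,-42.7,1.8],"turn": [0,0,0]},{"offset": [49.3,-42.7,1.8],"turn": [0,0,0]}]'

```text
time_s: 2.48
tool_pos: [540.0, -29.3, 190.4]
orientation: [0.983, 0.185, -0.0, 0.0]
wrist_force: [-0.6, -0.5, -0.4]
gripper_width: -0.001
grip_force: 0.0
```

```bash
python3 - <<'E'
from h import *
import cv2
off((541.5,-28,135),(540,-28,120),(535,-29,90),(530,-29.4,70),(529.5,-29.4,60))
im=env.read_camera("wrist"); cv2.imwrite("pics/w1.png",im[:,:,::-1])
E
```

```text
t 2.475 tcp [540.  -29.3 190.4] F [-0.6 -0.5 -0.4] w -0.0005405735436468075
(541.5, -28, 135) cm [ 0.19 -0.07  5.54]
(540, -28, 120) cm [ 0.05 -0.13  7.04]
(535, -29, 90) cm [-0.45 -0.22 10.04]
(530, -29.4, 70) cm [-0.93 -0.36 12.04]
(529.5, -29.4, 60) cm [-0.97 -0.38 13.04]
```

View pics/w1.png

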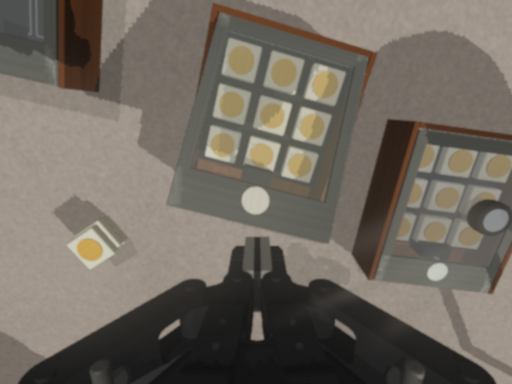

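The wrist view has the done pad at (255,200), centred ahead of the closed fingertips, with nothing in the way. Now pressing down along the lid's arc.

carry_out --moves '[{"offset": [0.1,-0.1,2],"turn": [0,0,0]},{"offset": [0.1,-0.1,4],"turn": [0,0,0]},{"offset": [0.1,-0.1,5.2],"turn": [0,0,0]},{"offset": [0.1,-0.1,6],"turn": [0,0,0]},{"offset": [0.1,-0.1,6.6],"turn": [0,0,0]},{"offset": [0,-0.1,7.2],"turn": [0,0,0]},{"offset": [-0.1,-0.2,7.8],"turn": [0,0,0]},{"offset": [-0.2,-0.2,8.4],"turn": [0,0,0]},{"offset": [-0.3,-0.2,9],"turn": [0,0,0]},{"offset": [-0.4,-0.2,9.6],"turn": [0,0,0]},{"offset": [-0.5,-0.2,10.2],"turn": [0,0,0]},{"offset": [-0.7,-0.3,10.8],"turn": [0,0,0]},{"offset": [-0.8,-0.3,11.4],"turn": [0,0,0]},{"offset": [-0.9,-0.3,12],"turn": [0,0,0]},{"offset": [-0.9,-0.4,12.4],"turn": [0,0,0]},{"offset": [-0.9,-0.4,12.4],"turn": [0,0,0]}]'

```text
time_s: 4.53
tool_pos: [530.4, -27.8, 66.0]
orientation: [0.983, 0.185, -0.0, 0.0]
wrist_force: [-0.0, -0.6, 1.2]
gripper_width: -0.005
grip_force: 0.5
```

carry_out --moves '[{"offset": [0,0,0.15],"turn": [0,0,0]},{"offset": [0,0,0.3],"turn": [0,0,0]},{"offset": [0,0,0.4],"turn": [0,0,0]},{"offset": [0,0,0.5],"turn": [0,0,0]},{"offset": [0,0,0.5],"turn": [0,0,0]}]'

```text
time_s: 5.15
tool_pos: [530.5, -27.6, 61.2]
orientation: [0.983, 0.185, -0.0, -0.0]
wrist_force: [0.1, -0.7, 1.1]
gripper_width: -0.002
grip_force: 0.6
```

carry_out --moves '[{"offset": [0,0,0.1],"turn": [0,0,0]},{"offset": [0,0,0.15],"turn": [0,0,0]},{"offset": [0,0,0.2],"turn": [0,0,0]},{"offset": [0,0,0.2],"turn": [0,0,0]}]'

```text
time_s: 5.65
tool_pos: [530.5, -27.7, 59.2]
orientation: [0.983, 0.185, -0.0, 0.0]
wrist_force: [-0.5, -0.1, 1.0]
gripper_width: -0.001
grip_force: 0.6
```

carry_out --moves '[{"offset": [0,0,0.1],"turn": [0,0,0]},{"offset": [0,0,0.15],"turn": [0,0,0]},{"offset": [0,0,0.2],"turn": [0,0,0]},{"offset": [0,0,0.2],"turn": [0,0,0]}]'

```text
time_s: 6.15
tool_pos: [530.5, -27.7, 57.2]
orientation: [0.983, 0.185, -0.0, 0.0]
wrist_force: [-0.9, 0.3, 2.1]
gripper_width: 0.003
grip_force: 0.7
```

```bash
python3 - <<'E'
from h import *
import cv2
off()
im=env.read_camera("scene")[130:280,170:300]; cv2.imwrite("pics/s2.png",cv2.resize(im[:,:,::-1],None,fx=4,fy=4,interpolation=cv2.INTER_CUBIC))
E
```

```text
t 6.15 tcp [530.5 -27.7  57.2] F [-0.9  0.3  2.1] w 0.003386029350855625
```

View pics/s2.png

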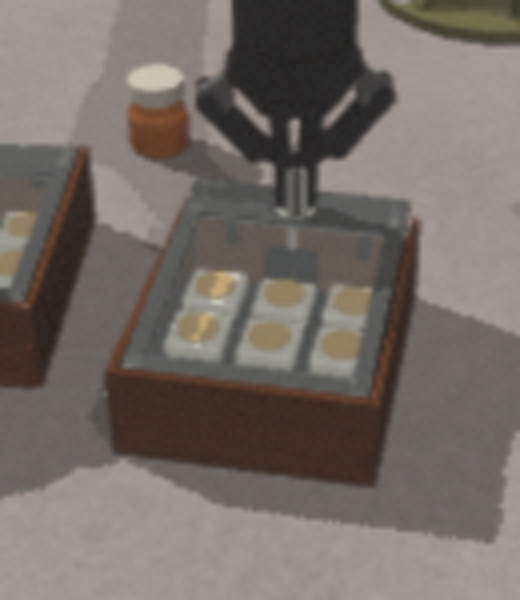

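The fingertips are on the plate at (293,210), and the lid's front edge still looks level with or slightly above the walls. The force is only now rising, so I'll go on in small steps.

carry_out --moves '[{"offset": [0,0,0.1],"turn": [0,0,0]},{"offset": [0,0,0.15],"turn": [0,0,0]},{"offset": [0,0,0.2],"turn": [0,0,0]},{"offset": [0,0,0.2],"turn": [0,0,0]}]'

```text
time_s: 6.7
tool_pos: [530.5, -27.7, 55.2]
orientation: [0.983, 0.185, -0.0, 0.0]
wrist_force: [0.3, 0.3, 1.8]
gripper_width: 0.001
grip_force: 0.7
```

carry_out --moves '[{"offset": [0,0,0.1],"turn": [0,0,0]},{"offset": [0,0,0.2],"turn": [0,0,0]},{"offset": [0,0,0.3],"turn": [0,0,0]},{"offset": [0,0,0.3],"turn": [0,0,0]}]'

```text
time_s: 7.2
tool_pos: [530.4, -27.7, 52.2]
orientation: [0.983, 0.185, -0.0, 0.0]
wrist_force: [-0.8, -0.1, 1.3]
gripper_width: 0.001
grip_force: 0.7
```

```bash
python3 - <<'E'
from h import *
import cv2
off()
p=env.camera_params("scene");q=np.array(p["rotation"]);r=R.from_quat(q)
for z in (52,57,61,66,70):
    c=r.inv().apply(np.array([530.4,-27.7,z])-p["xyz"]);u=p["intrinsics"]@c;u=u/u[2];print(z,((u[0]+.5-170)*6).round(),((u[1]+.5-150)*6).round())
im=env.read_camera("scene")[150:235,170:295]; cv2.imwrite("pics/s3.png",cv2.resize(im[:,:,::-1],None,fx=6,fy=6,interpolation=cv2.INTER_CUBIC))
E
```

```text
t 7.2 tcp [530.4 -27.7  52.2] F [-0.8 -0.1  1.3] w 0.0005674372546630984
52 446.0 250.0
57 446.0 241.0
61 446.0 233.0
66 446.0 224.0
70 446.0 217.0
```

View pics/s3.png

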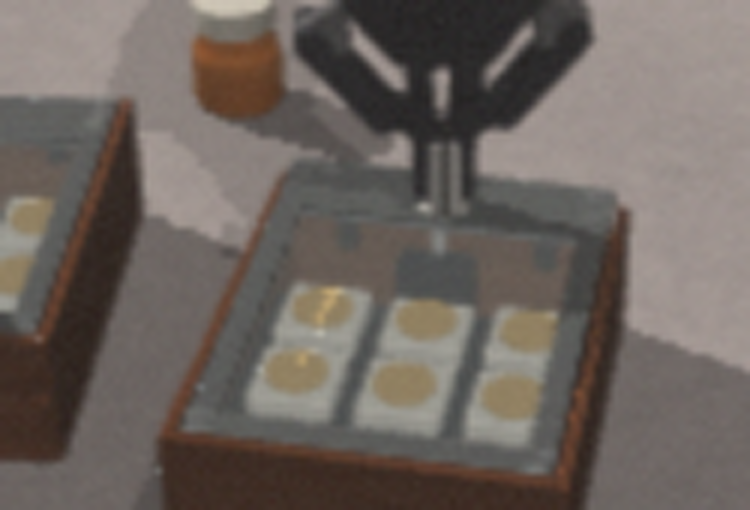

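The fingertip is at (443,212), which projects to z of about 72 while the TCP reads 52. The real contact therefore lies some 15-20 mm behind the nominal TCP and the lid is a few mm above flush. I'll continue with the force as guide.

carry_out --moves '[{"offset": [0,0,0.1],"turn": [0,0,0]},{"offset": [0,0,0.2],"turn": [0,0,0]},{"offset": [0,0,0.3],"turn": [0,0,0]},{"offset": [0,0,0.4],"turn": [0,0,0]},{"offset": [0,0,0.4],"turn": [0,0,0]}]'

```text
time_s: 7.88
tool_pos: [530.5, -27.7, 48.2]
orientation: [0.983, 0.185, -0.0, 0.0]
wrist_force: [-0.8, -0.6, 1.7]
gripper_width: 0.003
grip_force: 0.8
```

carry_out --moves '[{"offset": [0,0,0.1],"turn": [0,0,0]},{"offset": [0,0,0.2],"turn": [0,0,0]},{"offset": [0,0,0.3],"turn": [0,0,0]},{"offset": [0,0,0.3],"turn": [0,0,0]}]'

```text
time_s: 8.38
tool_pos: [530.4, -27.7, 45.2]
orientation: [0.983, 0.185, -0.0, 0.0]
wrist_force: [-0.8, -1.0, 2.0]
gripper_width: 0.001
grip_force: 0.9
```

carry_out --moves '[{"offset": [0,0,0.1],"turn": [0,0,0]},{"offset": [0,0,0.2],"turn": [0,0,0]},{"offset": [0,0,0.2],"turn": [0,0,0]}]'

```text
time_s: 8.75
tool_pos: [530.5, -27.7, 43.2]
orientation: [0.983, 0.185, -0.0, 0.0]
wrist_force: [-1.1, -0.5, 1.8]
gripper_width: 0.002
grip_force: 0.9
```

carry_out --moves '[{"offset": [0,0,0.1],"turn": [0,0,0]},{"offset": [0,0,0.2],"turn": [0,0,0]},{"offset": [0,0,0.2],"turn": [0,0,0]}]'

```text
time_s: 9.12
tool_pos: [530.5, -27.7, 41.3]
orientation: [0.983, 0.185, 0.0, 0.0]
wrist_force: [-1.7, -0.4, 3.1]
gripper_width: 0.002
grip_force: 1.1
```

```bash
python3 - <<'E'
from h import *
import cv2
off()
im=env.read_camera("scene")[130:235,170:295]; cv2.imwrite("pics/s4.png",cv2.resize(im[:,:,::-1],None,fx=5,fy=5,interpolation=cv2.INTER_CUBIC))
E
```

```text
t 9.125 tcp [530.5 -27.7  41.3] F [-1.7 -0.4  3.1] w 0.001610754628871549
```

View pics/s4.png

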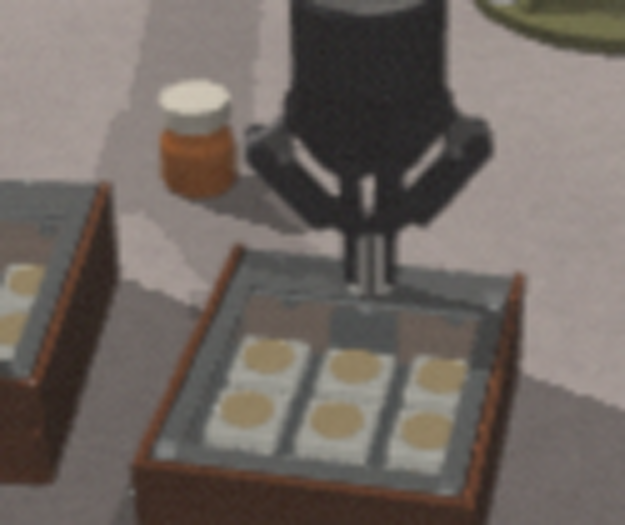

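The front side-wall tops now stand above the lid at (237,248) and (521,278), so the lid is just below flush and the buffers are engaging. A little more.

carry_out --moves '[{"offset": [0,0,0.05],"turn": [0,0,0]},{"offset": [0,0,0.1],"turn": [0,0,0]},{"offset": [0,0,0.1],"turn": [0,0,0]}]'

```text
time_s: 9.55
tool_pos: [530.5, -27.7, 40.3]
orientation: [0.983, 0.185, 0.0, 0.0]
wrist_force: [-1.8, 0.1, 1.7]
gripper_width: 0.004
grip_force: 1.2
```

carry_out --moves '[{"offset": [0,0,0.1],"turn": [0,0,0]},{"offset": [0,0,0.15],"turn": [0,0,0]},{"offset": [0,0,0.15],"turn": [0,0,0]}]'

```text
time_s: 9.93
tool_pos: [530.5, -27.7, 38.9]
orientation: [0.983, 0.185, -0.0, 0.0]
wrist_force: [-2.3, -0.9, 5.4]
gripper_width: -0.003
grip_force: 2.4
```

carry_out --moves '[{"offset": [0,0,0.05],"turn": [0,0,0]},{"offset": [0,0,0.1],"turn": [0,0,0]},{"offset": [0,0,0.1],"turn": [0,0,0]}]'

```text
time_s: 10.3
tool_pos: [530.5, -27.7, 38.3]
orientation: [0.983, 0.185, -0.0, 0.0]
wrist_force: [-3.3, 0.1, 7.7]
gripper_width: -0.001
grip_force: 3.9
```

carry_out --moves '[{"offset": [0,0,-0.5],"turn": [0,0,0]},{"offset": [0,0,-1.2],"turn": [0,0,0]},{"offset": [0,0,-2.5],"turn": [0,0,0]},{"offset": [0,0,-5],"turn": [0,0,0]},{"offset": [0,0,-8],"turn": [0,0,0]},{"offset": [0,0,-11],"turn": [0,0,0]},{"offset": [0,0,-11],"turn": [0,0,0]},{"offset": [0,0,-11],"turn": [0,0,0]}]'

```text
time_s: 11.3
tool_pos: [530.2, -27.7, 147.6]
orientation: [0.983, 0.185, -0.0, 0.0]
wrist_force: [-0.5, 0.9, 0.0]
gripper_width: 0.001
grip_force: 0.0
```

```bash
python3 - <<'E'
from h import *
import cv2
off((572,264.5,150),(572,264.5,100),(572,264.5,90),(572,264.5,42))
im=env.read_camera("scene")[130:320,100:420]; cv2.imwrite("pics/s5.png",cv2.resize(im[:,:,::-1],None,fx=2.5,fy=2.5,interpolation=cv2.INTER_CUBIC))
E
```

```text
t 11.3 tcp [530.2 -27.7 147.6] F [-0.5  0.9  0. ] w 0.0011434016335995453
(572, 264.5, 150) cm [ 14.53 -25.7   -0.24]
(572, 264.5, 100) cm [ 14.54 -25.7    4.76]
(572, 264.5, 90) cm [ 14.54 -25.7    5.76]
(572, 264.5, 42) cm [ 14.54 -25.7   10.56]
```

View pics/s5.png

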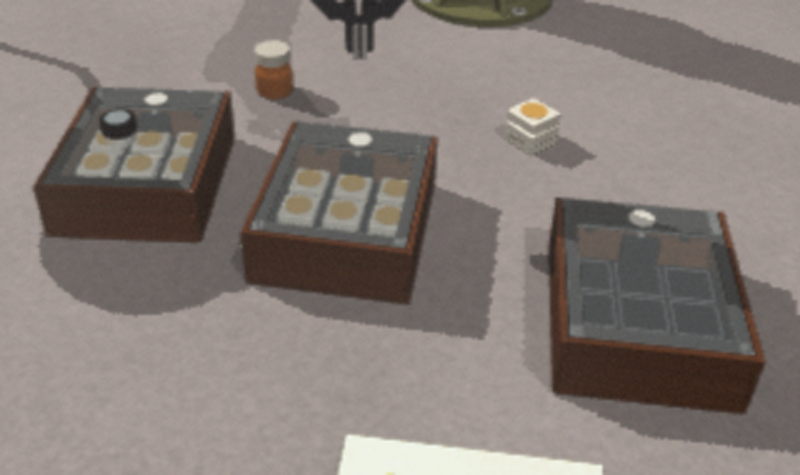

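The middle lid is flush, with its plate at (361,139), and the empty case is still shut with its plate at (642,217). Moving over the empty pad and down near it.

carry_out --moves '[{"offset": [1,-1.8,0],"turn": [0,0,0]},{"offset": [3,-5.3,0],"turn": [0,0,0]},{"offset": [5,-8.8,0],"turn": [0,0,0]},{"offset": [7,-12.4,0],"turn": [0,0,0]},{"offset": [9,-15.9,0],"turn": [0,0,0]},{"offset": [11,-19.4,0],"turn": [0,0,0]},{"offset": [13,-23,0],"turn": [0,0,0]},{"offset": [14,-24.8,0],"turn": [0,0,0]},{"offset": [14.5,-25.7,0],"turn": [0,0,0]},{"offset": [14.5,-25.7,2],"turn": [0,0,0]},{"offset": [14.5,-25.7,5],"turn": [0,0,0]},{"offset": [14.5,-25.7,7.5],"turn": [0,0,0]},{"offset": [14.5,-25.7,9],"turn": [0,0,0]},{"offset": [14.5,-25.7,9.8],"turn": [0,0,0]},{"offset": [14.5,-25.7,9.8],"turn": [0,0,0]}]'

```text
time_s: 13.22
tool_pos: [571.9, 264.0, 49.5]
orientation: [0.983, 0.185, -0.0, 0.0]
wrist_force: [-0.2, 0.2, 0.4]
gripper_width: 0.003
grip_force: 0.0
```

carry_out --moves '[{"offset": [0,0,0.2],"turn": [0,0,0]},{"offset": [0,0,0.4],"turn": [0,0,0]},{"offset": [0,0,0.6],"turn": [0,0,0]},{"offset": [0,0,0.8],"turn": [0,0,0]},{"offset": [0,0,0.9],"turn": [0,0,0]},{"offset": [0,0,0.9],"turn": [0,0,0]}]'

```text
time_s: 13.98
tool_pos: [572.0, 264.5, 40.9]
orientation: [0.983, 0.185, 0.0, 0.0]
wrist_force: [-0.4, -0.9, 1.8]
gripper_width: 0.002
grip_force: 1.0
```

carry_out --moves '[{"offset": [0,0,0.1],"turn": [0,0,0]},{"offset": [0,0,0.2],"turn": [0,0,0]},{"offset": [0,0,0.25],"turn": [0,0,0]},{"offset": [0,0,0.25],"turn": [0,0,0]}]'

```text
time_s: 14.48
tool_pos: [572.0, 264.6, 38.8]
orientation: [0.983, 0.185, 0.0, 0.0]
wrist_force: [-1.7, -1.0, 5.9]
gripper_width: -0.002
grip_force: 2.7
```

carry_out --moves '[{"offset": [0,0,0.07],"turn": [0,0,0]},{"offset": [0,0,0.12],"turn": [0,0,0]},{"offset": [0,0,0.12],"turn": [0,0,0]}]'

```text
time_s: 14.85
tool_pos: [572.0, 264.6, 38.1]
orientation: [0.983, 0.185, 0.0, 0.0]
wrist_force: [-1.8, -2.1, 7.7]
gripper_width: 0.003
grip_force: 4.1
```

carry_out --moves '[{"offset": [0,0,-0.6],"turn": [0,0,0]},{"offset": [0,0,-2],"turn": [0,0,0]},{"offset": [0,0,-5],"turn": [0,0,0]},{"offset": [0,0,-9],"turn": [0,0,0]},{"offset": [0,0,-13],"turn": [0,0,0]},{"offset": [0,0,-16],"turn": [0,0,0]},{"offset": [0,0,-17],"turn": [0,0,0]},{"offset": [0,0,-17],"turn": [0,0,0]},{"offset": [0,0,-17],"turn": [0,0,0]},{"offset": [0,0,-17],"turn": [0,0,0]},{"offset": [0,0,-17],"turn": [0,0,0]},{"offset": [0,0,-17],"turn": [0,0,0]}]'

```text
time_s: 16.35
tool_pos: [571.8, 264.4, 206.7]
orientation: [0.983, 0.185, -0.0, 0.0]
wrist_force: [0.4, 0.2, 0.0]
gripper_width: -0.001
grip_force: 0.0
```

```bash
python3 - <<'E'
from h import *
import cv2
off()
im=env.read_camera("scene")[110:320,100:420]; cv2.imwrite("pics/s6.png",cv2.resize(im[:,:,::-1],None,fx=2.5,fy=2.5,interpolation=cv2.INTER_CUBIC))
E
```

```text
t 16.35 tcp [571.8 264.4 206.7] F [0.4 0.2 0. ] w -0.001153666383557824
```

View pics/s6.png

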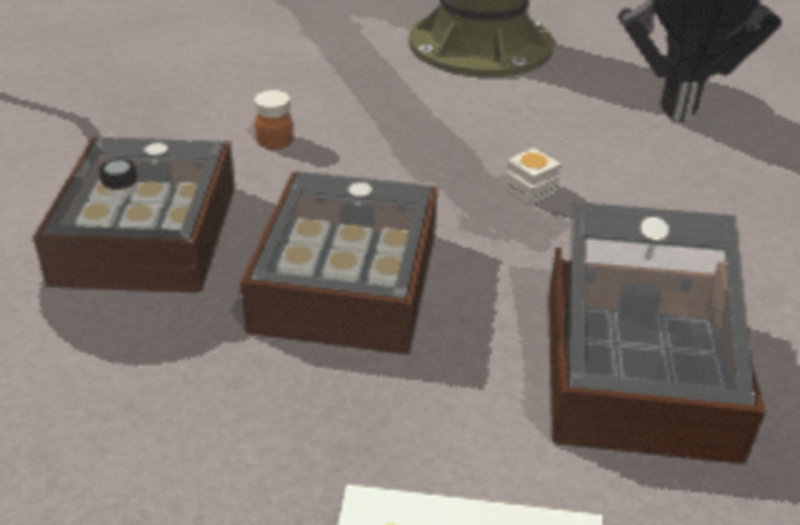

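The empty case's lid stands ajar, with its plate at (655,229). The other two lids are shut, and the loupe, jar and boxes are where they were. Handing in.

```bash
python3 -c "
from cell import env
print(env.finish_job())"
```

```text
the job is handed in; nothing more can be done
None
```

I pushed the filled case's lid down until it latched, then pressed the empty case's plate so its lid sprung ajar. The last picture shows the stock case still shut and the loupe, jar and boxes in place; the job is handed in, but no verdict came back.

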